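# Seat the loupe in the three-claw ring of a stand magnifier

### The arm

A 6-joint arm with a two-finger parallel gripper is mounted at the origin on the work surface. World frame = base frame: x ahead of the robot, y to its left, z up, the work surface at z = 0. Lengths are in m, angles in rad, forces in N, time in s.
With the tool pointing down it reaches from about 0.3 to 0.875 m from the base axis. Payload 6.4 kg.
Tool frame: the origin (TCP) lies where the fingers leave the gripper's body, on its centre line; the fingertips stand 73 mm ahead of it and the grasp point (between the pads) lies 54 mm ahead of it (ctrl.pinch_z is the distance from the TCP to the grasp point, in m); z points along the fingers, y is the direction in which the jaws open and shut (so a half turn about z gives the same grasp; the last joint's range is limited). The gripper opens to 85 mm and grips with 20 to 120 N. Pads are 22 mm wide; open, the fingers measure 114 mm over their backs; the gripper's body (76 mm by 85 mm) begins 54 mm behind the grasp point. The pads swing forward as they close: fully open they stand 13 mm farther back than shut.
Start: joints at [1.067, 0.181, 1.607, -0, 1.354, -0.206], TCP at [0.169, 0.55, 0.304] pointing down, gripper open.
Joint ranges: [-2.99, 2.99], [-0.89, 2.07], [0.3, 2.58], [-1.14, 4.28], [0, 2.63], [-3.12, 3.12]. Speed limits (rad/s): [2.57, 2.57, 3.01, 3.14, 3.14, 3.14].

### API

Orientations are given as a unit quaternion [w, x, y, z].
In Python, from bench import ctrl, camera, camera_model gives the robot as it stands.
- The arm moves only by the tool arm_command, never from a script. Its argument "series" is a list of rows, each a list of 7 numbers: the shift along the tool's x, y, z in m, then the turn, a rotation vector about the tool's x, y, z in degrees, then the finger opening in m, from 0 to 0.0854. In form: [[tx, ty, tz, rx, ry, rz, gripper], ...]. A call has exactly 5 rows; each row is the pose to reach, as a shift and turn from the pose commanded when the call began, along the tool's axes at that moment; what a row does not reach only later rows make up. A row lasts 1/10 s, in which the tool goes at most 50 mm and 8.59 degrees, less where a joint would pass 70% of its speed; a pose out of reach is approached as far as the arm can. A call with a gripper value outside its range is refused whole. The fingers move at their own pace and stop on an object; the grip force is fixed at half the most. Time passes only in rows, so rows that repeat a pose let the fingers close, or fill a call up. It gives the time, the measured TCP pose, the force and the opening at its end, in the units of the state.
- ctrl.get_obs(): the state, without advancing time (a new reading comes with each control period).
- camera(name): name is "scene" or "top" or "wrist"; returns (picture, depth): 420x560x3 uint8, red, green, blue; 420x560 float32, m along the optical axis (not along the pixel's ray), 0 where there is no reading.
- camera_model(name): a dict with "K" (3x3 intrinsics, pixels), "distortion" ([k1, k2, p1, p2, k3] as OpenCV has them; the pictures are not rectified), "position" and "attitude" of the camera in the world. Camera axes: x right, y down, z forward; pixel columns grow to the right and rows downward; lengths in m; the calibration is good to about 2 mm. A picture is of the moment at which its call begins: read the wrist's pose just before it. camera_model takes no time and is no camera call; for the wrist camera it gives the pose at the moment of the call.
- ctrl.hand_in(): hands the job in, once; it reports no verdict.
The state is a dict: "time_s": time; "q": joint angles; "dq": joint speeds; "joint_efforts": joint torques, N m; "eef_pos": TCP position; "eef_rot": TCP orientation; "wrist_force": force on the tool from outside, world axes, zero at the start; "torque": the same for the moment, N m; "opening": opening from 0.0 (shut) to 1.0 (fully open).
Only numpy, scipy, OpenCV 4.12 (cv2) and the standard library are available. Lean on these libraries where they do the work, as an engineer would, in place of code of your own. Each camera call takes 0.05 s, during which the arm holds its last target. There are 200 camera calls.

### The job

Put the loupe back in the ring of the stand magnifier: let it down flat onto the three rest pads, work its flange home against the two fixed claws, and push the third claw in by its thumb tab until all three claws bear firmly and the loupe cannot rock; then let go. Be gentle with the glass: do not drop the loupe in or ram the claw home. Leave the other goods where they are.

Things in the scene. Friction and masses are not known exactly. Their poses are not given: they have to be found in the camera images.
- stand: stand magnifier, fixed: dark steel base 160 x 120 x 14 mm, 14 mm column (top 97 mm up) and a level ring over the base, 92 mm across outside, 52 inside, top 78 mm above the table. Origin on the ring's axis at table level, z up; +x points from that axis to the column (78 mm away). Sliding claw on the -x side, two fixed claws 60 degrees either side of +x
- seat (a point): middle of the seat: on the ring's axis, level with the rest pads' tops (81 mm above the table), axes as the stand's. The seated loupe's origin lies here. To pass the overhang of the fixed claws let the loupe down 7 mm (4 to 11) off this point towards the sliding claw (-x), then slide it home on both with a few N: clamped off centre it may be pinched by two claws only
- slide (a joint): travel of the sliding claw, m: 0 fully open, growing as it slides in along the stand's +x. Friction-held: about 6 N moves it and it stays where left. From 0.017 to 0.024 it meets a loupe that is home on both fixed claws (empty it runs to 0.027); then the force rises: about 6 N over the sliding force (12 N in all on the tab) seats the loupe firmly, 12 N over it (18 N in all) strains the glass
- thumb_tab (a point): top centre of the outer face (away from the ring) of the slide's upright thumb tab, axes as the stand's. Tab 20 mm wide across the slide, 8 mm thick, 26 mm high, top 111 mm above the table. Fully open this face is 89 mm from the ring's axis. The guide bar below (16 mm wide, top 77 mm up) reaches 99 mm from the axis. Push the outer face inward, or pinch the tab
- loupe: the loupe, loose, standing flange down on the grey pad: aluminium flange 70 mm across and 8 mm thick, with a black barrel 46 mm across on it up to 36 mm above the underside (a glass lens domes 3 mm higher). 0.12 to 0.22 kg. Origin: centre of its underside, z up. Grip it by the barrel
- pad: the flat grey display pad on the table on which the loupe starts, 130 x 130 x 5 mm, fixed; origin centre of its underside
- sliding_claw (a point): foot of the sliding claw on its runner, 42 mm from the ring's axis and 85 mm up at slide 0.020. The claw on it is 10 mm wide, its top 96 mm above the table; a stiff screw sets it up to 3 mm farther in or out on this foot, which is not measured. Like the fixed claws it is undercut: the inner face leans inward by 20 degrees going up and bears on the flange's upper edge
- claw_left (a point): fixed claw 60 degrees to the +y side of the stand's +x: 10 mm wide, top 96 mm above the table, inner face undercut by 20 degrees, smooth. Its top overhangs the seated flange's edge by 2 mm. This point: where it bears on the flange, 35 mm from the ring's axis, 89 mm above the table; axes as the stand's
- claw_right (a point): fixed claw 60 degrees to the -y side of the stand's +x, otherwise like claw_left
- rest_near (a point): fixed brass rest pad by the sliding claw; this point is the centre of its top, 30 mm from the ring's axis, 81 mm above the table
- rest_left (a point): fixed brass rest pad by claw_left; this point is the centre of its top, 30 mm from the ring's axis, 81 mm above the table
- rest_right (a point): fixed brass rest pad by claw_right; this point is the centre of its top, 30 mm from the ring's axis, 81 mm above the table
- candlestick: brass candlestick, 70 mm across, 105 mm tall; not to be disturbed; origin centre of its underside
- dish: white ceramic dish, 90 mm across, 35 mm tall, not to be disturbed; origin centre of its underside
- tumbler: glass tumbler, 68 mm across, 85 mm tall; not to be disturbed; origin centre of its underside
- trinket_box: dark wooden trinket box, 80 x 110 x 50 mm; not to be disturbed; origin centre of its underside
There are look-alikes about, which are no part of the job. What is shaped like the loupe but red is not meant.

How it is judged:
By the outcome, as a careful person would: the job done as asked, in the order asked, and still so for the second after the job is handed in, with the robot touching nothing.
It also fails if it takes over 72 s, if anything falls off the work surface, if the arm or the gripper's body presses on something with over 40 N, if the wrist force passes 120 N, or if a joint passes its speed limit or range.

## Working session

There is one attempt and no reset: what is moved stays moved. The work goes in short steps, Python scripts to look and compute and a tool call to move; the robot and the scene stay as the last step left them, time stands still between calls to the robot, and variables do not carry over. Pictures are saved under pics/ and viewed, about 8 in all and at most 12, crops included, and the job is handed in when it is done.

Besides the shell and the picture viewer there is one more tool, called after ">>>" as a command line: name --pt "numbers of a row" for each row, then --argument value for the rest. arm_command: Moves the arm, as the interface text tells. Its arguments: {"type":"object","properties":{"series":{"type":"array","items":{"type":"array","items":{"type":"number"}}}},"required":["series"]}

```bash
mkdir -p pics; ls; cat > h.py <<'E'
import numpy as np, cv2
from scipy.spatial.transform import Rotation as R
from bench import ctrl, camera, camera_model
def att(a):
    a=np.array(a,float)
    return a if a.shape==(3,3) else R.from_quat(a,scalar_first=True).as_matrix()
def ray(m,uv):
    n=cv2.undistortPoints(np.array(uv,float).reshape(-1,1,2),np.array(m["K"],float),np.array(m["distortion"],float)).reshape(-1,2)
    return np.c_[n,np.ones(len(n))]@att(m["attitude"]).T
def onplane(m,uv,z):
    d=ray(m,uv);p=np.array(m["position"]);return p+d*((z-p[2])/d[:,2])[:,None]
def cloud(m,D):
    v,u=np.mgrid[:420,:560];d=ray(m,np.c_[u.ravel(),v.ravel()])
    return (np.array(m["position"])+d*0+ (np.c_[d]*D.reshape(-1,1))).reshape(420,560,3)
def snap(name):
    m=camera_model(name);p,d=camera(name);return m,p,d
def save(f,p):cv2.imwrite("pics/"+f,p[...,::-1])
E
python3 - <<'E'
from h import *
print(ctrl.get_obs())
out=[]
for n in("scene","top"):
    m,p,d=snap(n);print(n,m);out.append(p);np.savez(n+".npz",p=p,d=d)
save("a_scene.png",out[0]);save("a_top.png",out[1])
E
```

```text
pics
{'time_s': 0.0, 'q': array([ 1.06672616e+00,  1.81535362e-01,  1.60801847e+00, -4.03990380e-05,
        1.35380212e+00, -2.06294485e-01]), 'dq': array([-0.00059718, -0.00011063, -0.0008534 , -0.00054694, -0.0009323 ,
        0.00012396]), 'joint_efforts': array([-1.04422863e-03, -4.44874370e+01, -3.51328182e+01, -4.41444172e-04,
        9.38254700e-03,  5.51962273e-06]), 'eef_pos': array([0.16847703, 0.54930932, 0.30298218]), 'eef_rot': array([-2.88112552e-04,  1.48333991e-01,  9.88936929e-01, -8.33478094e-04]), 'wrist_force': array([-0.30387597, -1.42335173,  1.47268838]), 'torque': array([-0.04678682,  0.04695754, -0.01067582]), 'opening': 1.0008185756574977}
scene {'K': array([[541.72300683,   0.        , 278.83663354],
       [  0.        , 541.72300683, 213.58965228],
       [  0.        ,   0.        ,   1.        ]]), 'distortion': array([-0.14768191,  0.        ,  0.        ,  0.        ,  0.        ]), 'position': array([1.20030105, 0.4336063 , 1.2063115 ]), 'attitude': array([-0.12683834,  0.40985149,  0.86000125, -0.2762818 ])}
top {'K': array([[439.95739661,   0.        , 281.45063759],
       [  0.        , 439.95739661, 200.00044682],
       [  0.        ,   0.        ,   1.        ]]), 'distortion': array([-0.1352569,  0.       ,  0.       ,  0.       ,  0.       ]), 'position': array([ 0.4761209 , -0.07245976,  1.20471057]), 'attitude': array([-0.04603206,  0.70664302, -0.70423902,  0.05083386])}
```

View pics/a_top.png

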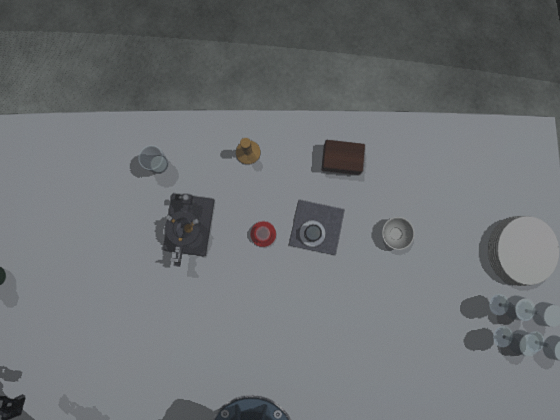

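View pics/a_scene.png

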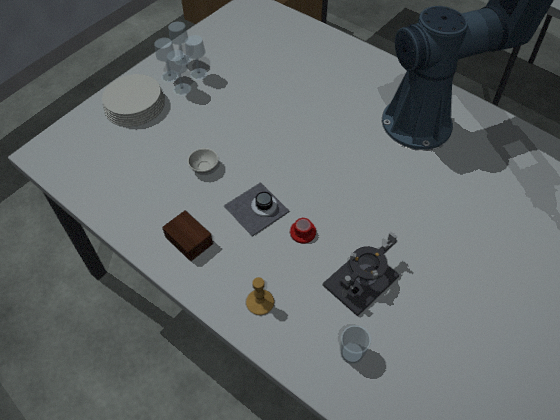

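Top view: the black and aluminium loupe is on the grey pad at (313,233). Its only look-alike is the red one at (263,234), off the pad. The stand is at (187,228), with the thumb tab at about (178,257) and the column at about (181,200). I choose (313,233) and check it in a close crop.

```bash
python3 - <<'E'
from h import *
z=np.load("top.npz");p,d=z["p"],z["d"]
m=camera_model("top");C=cloud(m,d)
a=cv2.resize(p[185:275,140:230],(540,540),interpolation=cv2.INTER_CUBIC)
b=cv2.resize(p[195:260,280:345],(250,250),interpolation=cv2.INTER_CUBIC)
im=np.zeros((540,790,3),np.uint8);im[:,:540]=a;im[:250,540:]=b
save("b.png",cv2.convertScaleAbs(im,alpha=1.6))
def reg(u0,u1,v0,v1,zl,zh):
    q=C[v0:v1,u0:u1].reshape(-1,3);q=q[(q[:,2]>zl)&(q[:,2]<zh)];
    if len(q)<3: return len(q)
    c,r=cv2.minEnclosingCircle(q[:,:2].astype(np.float32));return len(q),q.mean(0).round(4),np.round(c,4),round(r,4)
print("barrel",reg(295,335,210,255,.034,.06))
print("flange",reg(295,335,210,255,.009,.02))
print("red",reg(245,280,215,250,.025,.06))
print("tab",reg(160,230,180,275,.103,.12))
print("col/claws",reg(160,230,180,215,.084,.12))
print("ring",reg(160,230,180,275,.070,.083))
print("base",reg(160,230,180,275,.008,.02))
# column/tab pixels
v,u=np.where((C[...,2]>.084)&(C[...,2]<.13));k=(u>155)&(u<230)&(v>180)&(v<275)
for a,b in zip(u[k],v[k]):print(a,b,C[b,a].round(3),end=';')
print()
print(C[300,250],C[240,100])
E
```

```text
barrel (240, array([ 0.5515, -0.1638,  0.0414]), array([ 0.5518, -0.1637]), 0.0234)
flange (298, array([ 0.5521, -0.1638,  0.0125]), array([ 0.5536, -0.1717]), 0.0712)
red (245, array([ 0.5498, -0.0302,  0.0366]), array([ 0.5502, -0.0301]), 0.0234)
tab (30, array([0.4764, 0.1875, 0.1097]), array([0.4779, 0.1877]), 0.0107)
col/claws (40, array([0.6338, 0.1656, 0.0927]), array([0.6347, 0.1744]), 0.0165)
ring (799, array([0.5609, 0.1775, 0.0772]), array([0.5538, 0.1848]), 0.0937)
base (1552, array([0.5715, 0.1657, 0.0137]), array([0.5724, 0.1743]), 0.0971)
185 195 [0.641 0.167 0.097];186 195 [0.641 0.165 0.095];187 195 [0.642 0.163 0.093];183 196 [0.64  0.174 0.087];184 196 [0.638 0.17  0.097];185 196 [0.639 0.168 0.093];186 196 [0.638 0.164 0.098];187 196 [0.639 0.163 0.092];188 196 [0.638 0.159 0.098];189 196 [0.64  0.159 0.084];177 197 [0.637 0.191 0.085];183 197 [0.636 0.172 0.095];184 197 [0.635 0.169 0.101];185 197 [0.636 0.168 0.093];186 197 [0.636 0.164 0.097];187 197 [0.636 0.162 0.097];188 197 [0.635 0.159 0.1  ];189 197 [0.637 0.159 0.087];183 198 [0.633 0.172 0.096];184 198 
[... 3658 characters left out ...]
];179 259 [0.478 0.177 0.097];180 259 [0.478 0.177 0.089];170 260 [0.475 0.197 0.113];171 260 [0.475 0.196 0.107];172 260 [0.475 0.192 0.112];173 260 [0.475 0.19  0.11 ];174 260 [0.475 0.187 0.112];175 260 [0.475 0.185 0.108];176 260 [0.476 0.182 0.112];177 260 [0.476 0.18  0.106];178 260 [0.476 0.177 0.109];179 260 [0.476 0.178 0.095];180 260 [0.476 0.177 0.088];172 261 [0.473 0.192 0.11 ];173 261 [0.473 0.191 0.106];174 261 [0.473 0.187 0.109];175 261 [0.473 0.184 0.114];176 261 [0.473 0.182 0.111];177 261 [0.473 0.179 0.11 ];178 261 [0.473 0.178 0.104];179 261 [0.473 0.177 0.097];180 261 [0.473 0.177 0.086];
[3.69536949e-01 3.67621885e-03 1.05518566e-04] [0.52744378 0.42403607 0.00443875]
```

View pics/b.png

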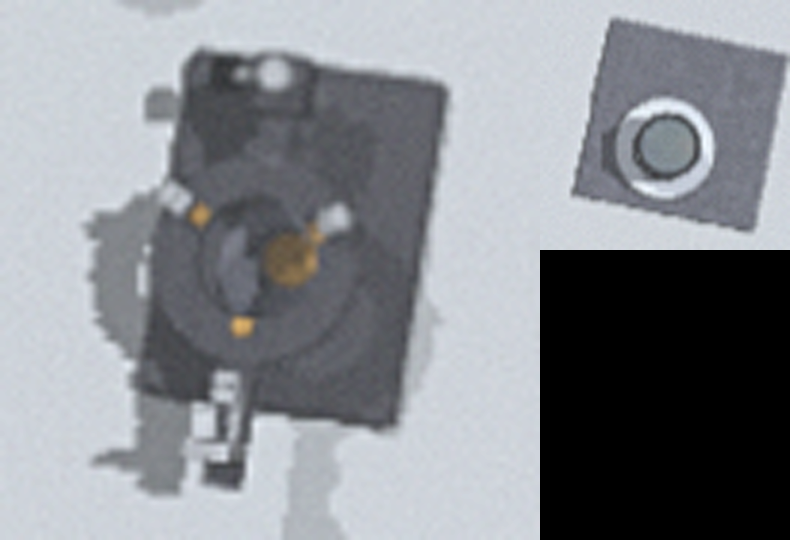

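The crop confirms the loupe with aluminium flange and black barrel on the pad. The stand shows the column on top, two fixed claws, and the sliding claw and tab below. Next I work out a view pose over the stand.

```bash
cat >> h.py <<'E'
def plan(target,yaw=None):
    """shift in tool axes and rz (deg) so tool y has world yaw (deg); tool kept vertical"""
    o=ctrl.get_obs();Rm=R.from_quat(o["eef_rot"],scalar_first=True)
    sh=Rm.inv().apply(np.array(target)-o["eef_pos"])
    rv=np.zeros(3)
    if yaw is not None:
        a=np.deg2rad(yaw);y=np.array([np.cos(a),np.sin(a),0]);zz=np.array([0,0,-1.]);
        T=R.from_matrix(np.c_[np.cross(y,zz),y,zz]);rv=(Rm.inv()*T).as_rotvec(degrees=True)
    print("shift",sh.round(4),"turn",rv.round(2),"yaw now",np.rad2deg(np.arctan2(*Rm.as_matrix()[[1,0],1])).round(2),"pos",o["eef_pos"].round(4),"f",o["wrist_force"].round(2),"op",round(o["opening"]*85.4,1),"t",o["time_s"])
E
python3 - <<'E'
from h import *
m=camera_model("wrist");o=ctrl.get_obs();Rm=R.from_quat(o["eef_rot"],scalar_first=True).as_matrix()
print(m["K"][0],m["distortion"],"cam in tool",Rm.T@(np.array(m["position"])-o["eef_pos"]));print(Rm.T@att(m["attitude"]))
print(ctrl.pinch_z)
a=np.deg2rad(-7);
plan([0.545,0.178,0.30],-7)
E
```

```text
[368.45810099   0.         277.59065551] [0.02417324 0.         0.         0.         0.        ] cam in tool [ 8.36088772e-02  3.86353609e-05 -6.97269544e-02]
[[ 4.16034018e-04 -9.45291517e-01 -3.26226570e-01]
 [ 9.99997314e-01  1.13703612e-03 -2.01944831e-03]
 [ 2.27989875e-03 -3.26224854e-01  9.45289451e-01]]
0.0539
shift [-0.4689 -0.2445  0.0033] turn [-9.000e-02  5.000e-02  7.994e+01] yaw now 72.94 pos [0.1685 0.5494 0.3031] f [-0.85 -0.74 -1.33] op 85.6 t 0.1
```

>>> arm_command --pt "-0.5 -0.317 0.033 0 0 80 0.085" --pt "-0.5 -0.317 0.033 0 0 80 0.085" --pt "-0.5 -0.317 0.033 0 0 80 0.085" --pt "-0.5 -0.317 0.033 0 0 80 0.085" --pt "-0.5 -0.317 0.033 0 0 80 0.085"

```text
time_s: 0.6
eef_pos: [0.3317, 0.3584, 0.2896]
eef_rot: [-0.0, 0.503, 0.864, -0.0]
wrist_force: [0.0, 0.4, 0.1]
opening: 0.993
```

```bash
python3 -c "
from h import *
plan([0.555,0.10,0.27],-7)"
```

```text
shift [-0.335   0.0663  0.0196] turn [-1.000e-02  1.000e-02  3.664e+01] yaw now 29.64 pos [0.3317 0.3584 0.2896] f [0.04 0.38 0.15] op 84.8 t 0.6
```

>>> arm_command --pt "-0.335 0.066 0.02 0 0 36.6 0.085" --pt "-0.335 0.066 0.02 0 0 36.6 0.085" --pt "-0.335 0.066 0.02 0 0 36.6 0.085" --pt "-0.335 0.066 0.02 0 0 36.6 0.085" --pt "-0.335 0.066 0.02 0 0 36.6 0.085"

```text
time_s: 1.1
eef_pos: [0.4959, 0.1702, 0.275]
eef_rot: [-0.0, 0.748, 0.663, -0.0]
wrist_force: [-0.3, 0.6, -1.2]
opening: 0.998
```

```bash
python3 -c "
from h import *
plan([0.555,0.10,0.27],-7)"
```

```text
shift [-0.0626  0.0671  0.005 ] turn [-0.02 -0.    0.08] yaw now -6.92 pos [0.4959 0.1702 0.275 ] f [-0.32  0.58 -1.2 ] op 85.2 t 1.1
```

>>> arm_command --pt "-0.063 0.067 0.005 0 0 0 0.085" --pt "-0.063 0.067 0.005 0 0 0 0.085" --pt "-0.063 0.067 0.005 0 0 0 0.085" --pt "-0.063 0.067 0.005 0 0 0 0.085" --pt "-0.063 0.067 0.005 0 0 0 0.085"

```text
time_s: 1.6
eef_pos: [0.5536, 0.1025, 0.2699]
eef_rot: [-0.001, 0.747, 0.665, -0.0]
wrist_force: [-0.4, 0.4, 0.7]
opening: 0.998
```

```bash
python3 -c "
from h import *
plan([0.555,0.10,0.27],-7)
m,p,d=snap('wrist');C=cloud(m,d);np.savez('w1.npz',p=p,d=d,C=C);import pickle;pickle.dump(m,open('w1.pkl','wb'))
save('c.png',cv2.convertScaleAbs(p,alpha=1.7))
def reg(zl,zh):
    v,u=np.where((C[...,2]>zl)&(C[...,2]<zh)&(C[...,0]>.42)&(C[...,0]<.68)&(C[...,1]>.09));q=np.uint8((C[...,2]>zl)&(C[...,2]<zh))
    n,l,s,c=cv2.connectedComponentsWithStats(q)
    for i in range(1,n):
        if s[i][4]>25: P=C[l==i];print(zl,s[i],c[i].round(1),P.mean(0).round(4),P[:,:2].min(0).round(4),P[:,:2].max(0).round(4))
reg(.105,.118);reg(.0905,.103);reg(.083,.0875);reg(.0795,.0825);reg(.072,.0795)
"
```

```text
shift [-0.0023  0.0017 -0.0001] turn [-0.07 -0.01  0.4 ] yaw now -6.6 pos [0.5536 0.1025 0.2699] f [-0.37  0.44  0.75] op 85.2 t 1.6
0.105 [125  79  20  36 585] [134.5  96.5] [0.4785 0.1882 0.1101] [0.4724 0.1777] [0.4831 0.1982]
0.0905 [295  26  25  29 393] [306.7  39.7] [0.5838 0.2086 0.0939] [0.5765 0.2007] [0.5915 0.2161]
0.0905 [141  79  55  35 625] [168.7  97. ] [0.4942 0.1857 0.0948] [0.4796 0.1777] [0.5109 0.1977]
0.0905 [385  90  24  23 452] [396.5 100.7] [0.6367 0.1671 0.0965] [0.6302 0.16  ] [0.6439 0.1736]
0.0905 [292 142  22  23 285] [302.4 152.8] [0.5749 0.1408 0.0941] [0.5683 0.1333] [0.5817 0.148 ]
0.083 [150  81  43  13 188] [163.9  89.4] [0.4892 0.1907 0.0848] [0.4814 0.1878] [0.5071 0.1967]
0.083 [368  82  41  36 665] [383.9  99. ] [0.6321 0.1681 0.0839] [0.6218 0.1551] [0.6482 0.1794]
0.083 [153 100  37  12 160] [165.  103.5] [0.488  0.182  0.0849] [0.4804 0.178 ] [0.503 0.185]
0.0795 [290  49  16  16 135] [297.3  56.5] [0.5779 0.2007 0.0809] [0.5732 0.1961] [0.583  0.2054]
0.0795 [387  48  17  16 174] [394.9  55.2] [0.6406 0.1941 0.0804] [0.6355 0.1893] [0.6458 0.1988]
0.0795 [366  81  25  38 129] [372.5  97.8] [0.6253 0.1695 0.0812] [0.6208 0.1556] [0.6373 0.18  ]
0.0795 [224  91  11  13 130] [228.9  97.4] [0.5301 0.1809 0.0808] [0.5261 0.177 ] [0.5339 0.1853]
0.0795 [384 115  18   4  27] [393.  117.5] [0.6386 0.1553 0.0818] [0.6324 0.1543] [0.644  0.1568]
0.0795 [288 131  15  14 112] [294.7 137.4] [0.5712 0.1496 0.0808] [0.5666 0.1452] [0.5762 0.154 ]
0.072 [  155    23   220   141 10413] [272.7  92.6] [0.5594 0.1798 0.0776] [0.4799 0.1318] [0.6271 0.2231]
0.072 [379  48  27  34 377] [389.9  63.1] [0.6384 0.1898 0.0764] [0.6323 0.1784] [0.6483 0.1999]
```

View pics/c.png

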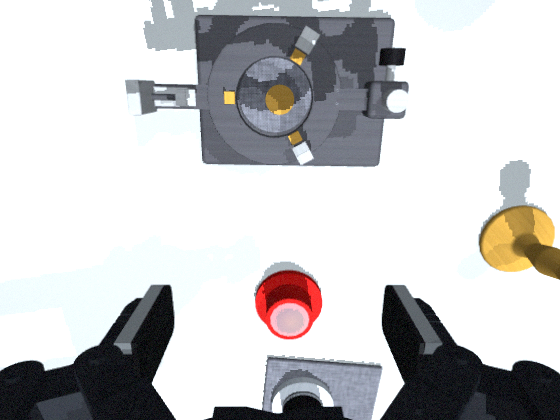

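Picture c: the stand is at about (275,97). The rest pads give the seat at (0.5597, 0.1771), with all radii 29.8–29.9 mm and yaw −7.4°; the column is 77.6 mm away, which agrees. The tab is fully open or nearly so. Now the loupe.

```bash
python3 -c "
from h import *
plan([0.5515,-0.215,0.22],-7.4)"
```

```text
shift [-0.316   0.0343  0.0501] turn [-0.05 -0.01  0.84] yaw now -6.56 pos [0.5535 0.1028 0.2701] f [0.26 0.25 0.53] op 85.4 t 1.65
```

>>> arm_command --pt "-0.316 0.034 0.03 0 0 0.4 0.085" --pt "-0.316 0.034 0.03 0 0 0.4 0.085" --pt "-0.316 0.034 0.03 0 0 0.4 0.085" --pt "-0.316 0.034 0.03 0 0 0.4 0.085" --pt "-0.316 0.034 0.05 0 0 0.4 0.085"

```text
time_s: 2.15
eef_pos: [0.5526, -0.1463, 0.2403]
eef_rot: [0.001, 0.748, 0.663, 0.001]
wrist_force: [1.0, 0.2, 0.1]
opening: 0.994
```

>>> arm_command --pt "-0.066 0.007 0.02 0 0 0 0.085" --pt "-0.066 0.007 0.02 0 0 0 0.085" --pt "-0.066 0.007 0.02 0 0 0 0.085" --pt "-0.066 0.007 0.02 0 0 0 0.085" --pt "-0.066 0.007 0.02 0 0 0 0.085"

```text
time_s: 2.65
eef_pos: [0.5516, -0.2101, 0.2194]
eef_rot: [0.0, 0.748, 0.663, 0.0]
wrist_force: [0.5, 0.5, 1.1]
opening: 0.996
```

```bash
python3 -c "
from h import *
m,p,d=snap('wrist');C=cloud(m,d);save('d.png',cv2.convertScaleAbs(p,alpha=1.5))
from scipy.optimize import least_squares
def fit(P):
    c,r=cv2.minEnclosingCircle(P[:,:2].astype(np.float32));return len(P),np.round(c,4),round(r,4),P.mean(0).round(4)
W=(abs(C[...,0]-.5515)<.06)&(abs(C[...,1]+.164)<.06)
for zl,zh in((.037,.048),(.0105,.0155)):
    q=np.uint8(W&(C[...,2]>zl)&(C[...,2]<zh));n,l,s,c=cv2.connectedComponentsWithStats(q)
    for i in range(1,n):
        if s[i][4]>100: print(zl,s[i],fit(C[l==i]))
plan([0.5515,-0.1638,0.14],-7.4)
"
```

```text
0.037 [ 234  107   69   70 3771] (3771, array([ 0.5512, -0.1629]), 0.0233, array([ 0.5514, -0.162 ,  0.0418]))
0.0105 [ 222   88   94   95 3163] (3163, array([ 0.5511, -0.1632]), 0.035, array([ 0.5526, -0.1572,  0.0127]))
shift [ 0.046  -0.0057  0.0795] turn [ 0.04 -0.    0.51] yaw now -6.89 pos [ 0.5516 -0.2102  0.2195] f [ 0.36 -0.3  -0.08] op 85.2 t 2.7
```

View pics/d.png

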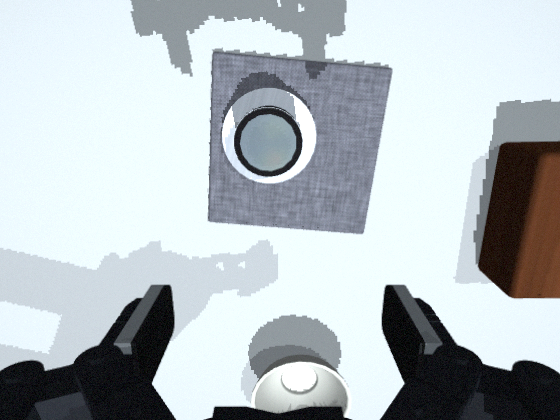

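Picture d: the loupe is at (268,140) on the pad, nothing is in the way, and the dish is below and the box to the right. Barrel and flange centres agree at (0.5512, −0.1631), radii 23.3 and 35.0 mm.

>>> arm_command --pt "0.047 -0.006 0.03 0 0 0.5 0.085" --pt "0.047 -0.006 0.06 0 0 0.5 0.085" --pt "0.047 -0.006 0.09 0 0 0.5 0.085" --pt "0.047 -0.006 0.11 0 0 0.5 0.085" --pt "0.047 -0.006 0.1275 0 0 0.5 0.085"

```text
time_s: 3.2
eef_pos: [0.5509, -0.1627, 0.0905]
eef_rot: [-0.0, 0.751, 0.66, -0.0]
wrist_force: [0.6, -0.3, 0.1]
opening: 0.995
```

```bash
python3 -c "
from h import *
plan([0.5512,-0.1631,0.092],-7.4)"
```

```text
shift [-0.0003  0.0003 -0.0015] turn [-0.03 -0.02  0.01] yaw now -7.39 pos [ 0.5509 -0.1627  0.0905] f [ 0.63 -0.33  0.05] op 85.0 t 3.2
```

>>> arm_command --pt "0 0 -0.0015 0 0 0 0.06" --pt "0 0 -0.0015 0 0 0 0.05" --pt "0 0 -0.0015 0 0 0 0.045" --pt "0 0 -0.0015 0 0 0 0.035" --pt "0 0 -0.0015 0 0 0 0.035"

```text
time_s: 3.7
eef_pos: [0.5521, -0.1648, 0.0949]
eef_rot: [0.001, 0.752, 0.659, 0.001]
wrist_force: [-1.3, 2.7, 6.9]
opening: 0.509
```

>>> arm_command --pt "0 0 0 0 0 0 0.035" --pt "0 0 0 0 0 0 0.035" --pt "0 0 0 0 0 0 0.035" --pt "0 0 -0.01 0 0 0 0.035" --pt "0 0 -0.02 0 0 0 0.035"

```text
time_s: 4.2
eef_pos: [0.551, -0.1648, 0.1139]
eef_rot: [0.0, 0.752, 0.659, -0.0]
wrist_force: [-0.4, -0.3, -0.9]
opening: 0.512
```

>>> arm_command --pt "0.03 0 -0.03 0 0 0 0.035" --pt "0.06 0 -0.06 0 0 0 0.035" --pt "0.1 0 -0.08 0 0 0 0.035" --pt "0.14 0 -0.1 0 0 0 0.035" --pt "0.18 0 -0.11 0 0 0 0.035"

```text
time_s: 4.7
eef_pos: [0.5755, 0.0149, 0.2264]
eef_rot: [0.002, 0.752, 0.659, 0.001]
wrist_force: [1.1, -0.2, -1.4]
opening: 0.513
```

```bash
python3 -c "
from h import *
o=ctrl.get_obs();Rm=R.from_quat(o['eef_rot'],scalar_first=True).as_matrix()
m,p,d=snap('wrist');C=cloud(m,d);T=(C-o['eef_pos'])@Rm
save('e.png',cv2.convertScaleAbs(p,alpha=1.5));np.savez('w3.npz',T=T,p=p)
W=(abs(T[...,0])<.05)&(abs(T[...,1])<.05)&(d>.05)
q=T[W&(T[...,2]<.11)&(T[...,2]>.03)];h,e=np.histogram(q[:,2],np.arange(.03,.112,.003));print(list(zip(e.round(3),h)))
plan([0.5527,0.178,0.25],-7.4)
"
```

```text
[(np.float64(0.03), np.int64(582)), (np.float64(0.033), np.int64(773)), (np.float64(0.036), np.int64(422)), (np.float64(0.039), np.int64(527)), (np.float64(0.042), np.int64(483)), (np.float64(0.045), np.int64(463)), (np.float64(0.048), np.int64(843)), (np.float64(0.051), np.int64(7249)), (np.float64(0.054), np.int64(2802)), (np.float64(0.057), np.int64(495)), (np.float64(0.06), np.int64(508)), (np.float64(0.063), np.int64(450)), (np.float64(0.066), np.int64(327)), (np.float64(0.069), np.int64(254)), (np.float64(0.072), np.int64(237)), (np.float64(0.075), np.int64(305)), (np.float64(0.078), np.int64(342)), (np.float64(0.081), np.int64(5070)), (np.float64(0.084), np.int64(218)), (np.float64(0.087), np.int64(210)), (np.float64(0.09), np.int64(27)), (np.float64(0.093), np.int64(0)), (np.float64(0.096), np.int64(0)), (np.float64(0.099), np.int64(0)), (np.float64(0.102), np.int64(0)), (np.float64(0.105), np.int64(0)), (np.float64(0.108), np.int64(0))]
shift [ 0.1533 -0.0434 -0.0222] turn [ 0.35 -0.2   0.02] yaw now -7.38 pos [0.5761 0.0204 0.2275] f [-1.02  4.61  1.22] op 43.8 t 4.75
```

View pics/e.png

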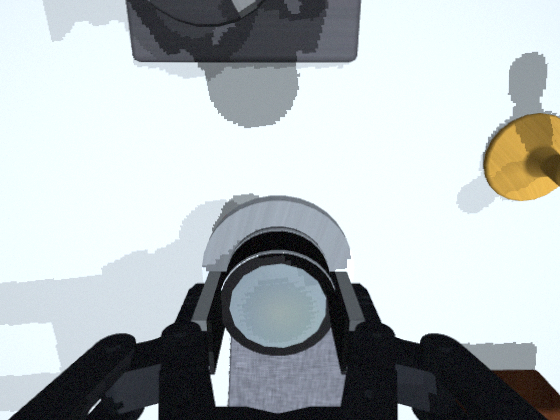

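Picture e: the loupe is held level between the fingers at (278,305), flange clear below. Now I measure where it sits in the tool frame.

```bash
python3 -c "
from h import *
from scipy.optimize import least_squares
z=np.load('w3.npz');T=z['T'];
W=(abs(T[...,0])<.06)&(abs(T[...,1])<.05)
for zl,zh,r0 in((.0805,.0845,.035),(.0495,.0565,.023)):
    q=np.uint8(W&(T[...,2]>zl)&(T[...,2]<zh));n,l,s,c=cv2.connectedComponentsWithStats(q);i=1+np.argmax(s[1:,4]);M=np.uint8(l==i)
    print(s[i],'mean',T[M>0].mean(0).round(4),'minC',[np.round(a,4) for a in cv2.minEnclosingCircle(T[M>0][:,:2].astype(np.float32))])
    P=T[M>0];A=np.c_[P[:,:2],np.ones(len(P))]
    if r0>.03:print('plane',np.linalg.lstsq(A,P[:,2],rcond=None)[0].round(4))
    # outer edge: max radius per angle bin
    c0=P[:,:2].mean(0)*[0,1];a=np.arctan2(P[:,1]-c0[1],P[:,0]-c0[0]);rr=np.hypot(*(P[:,:2]-c0).T);E=[]
    for b in np.arange(-np.pi,np.pi,.06):
        k=(a>=b)&(a<b+.06)
        if k.sum()>8:
            j=np.where(k)[0][np.argmax(rr[k])]
            if rr[j]>.85*r0:E.append(P[j,:2])
    E=np.array(E);f=least_squares(lambda x:np.hypot(E[:,0]-x[0],E[:,1]-x[1])-r0,[0,0],loss='soft_l1',f_scale=.0005);print(len(E),f.x.round(4),abs(f.fun).mean().round(4))
"

```

```text
[ 202  198  152   85 5252] mean [0.0215 0.0004 0.0822] minC [array([0.0021, 0.0005]), np.float64(0.0352)]
plane [0.0045 0.0031 0.0821]
54 [0.0019 0.0004] 0.0002
[  183   250   190   106 10591] mean [0.0042 0.0005 0.053 ] minC [array([0.0059, 0.0007]), np.float64(0.0356)]
105 [0.002  0.0005] 0.0013
```

```bash
python3 -c "
from h import *
plan([0.5520,0.1760,0.21],-7.4)"
```

```text
shift [ 0.1511 -0.044   0.0178] turn [ 0.35 -0.2   0.02] yaw now -7.38 pos [0.5761 0.0204 0.2275] f [-1.02  4.61  1.22] op 43.8 t 4.75
```

>>> arm_command --pt "0.04 -0.012 0 0 0 0 0.035" --pt "0.08 -0.024 0 0 0 0 0.035" --pt "0.12 -0.036 0 0 0 0 0.035" --pt "0.14 -0.042 0.01 0 0 0 0.035" --pt "0.153 -0.044 0.017 0 0 0 0.035"

```text
time_s: 5.25
eef_pos: [0.5504, 0.1729, 0.2063]
eef_rot: [0.0, 0.751, 0.66, 0.0]
wrist_force: [-0.5, -0.6, -2.0]
opening: 0.514
```

>>> arm_command --pt "0 0 0 0 0 0 0.035" --pt "0 0 0 0 0 0 0.035" --pt "0 0 0 0 0 0 0.035" --pt "0 0 0 0 0 0 0.035" --pt "0 0 0 0 0 0 0.035"

```text
time_s: 5.75
eef_pos: [0.5514, 0.1703, 0.2062]
eef_rot: [0.0, 0.752, 0.659, 0.0]
wrist_force: [-0.0, 0.4, -0.4]
opening: 0.513
```

```bash
python3 -c "
from h import *
plan([0.5520,0.1760,0.1725],-7.4)
m,p,d=snap('wrist');C=cloud(m,d);save('f.png',cv2.convertScaleAbs(p,alpha=1.5))
plan([0.5520,0.1760,0.1725],-7.4)
"
```

```text
shift [ 0.0057 -0.0002  0.0337] turn [ 0.03 -0.   -0.21] yaw now -7.61 pos [0.5514 0.1703 0.2062] f [-0.04  0.35 -0.39] op 43.8 t 5.75
shift [ 0.0056 -0.0001  0.0336] turn [ 0.02 -0.   -0.2 ] yaw now -7.6 pos [0.5513 0.1705 0.2061] f [ 0.68 -1.01 -1.42] op 44.0 t 5.8
```

View pics/f.png

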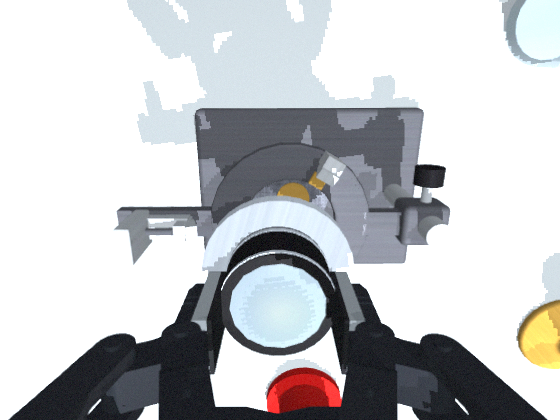

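Picture f: the loupe is held above the ring, its flange just beside claw_left at (330,170), and the sliding claw at (180,230) is open. I correct 5.7 mm sideways and go down slowly.

>>> arm_command --pt "0.003 0 0 0 0 0 0.035" --pt "0.0057 0 0.005 0 0 -0.2 0.035" --pt "0.0057 0 0.013 0 0 -0.2 0.035" --pt "0.0057 0 0.021 0 0 -0.2 0.035" --pt "0.0057 0 0.027 0 0 -0.2 0.035"

```text
time_s: 6.3
eef_pos: [0.5511, 0.1769, 0.1774]
eef_rot: [-0.0, 0.751, 0.661, -0.001]
wrist_force: [-0.4, -0.6, -1.3]
opening: 0.515
```

>>> arm_command --pt "0 0 0 0 0 0 0.035" --pt "0 0 0 0 0 0 0.035" --pt "0 0 0 0 0 0 0.035" --pt "0 0 0 0 0 0 0.035" --pt "0 0 0 0 0 0 0.035"

```text
time_s: 6.8
eef_pos: [0.5519, 0.1768, 0.1792]
eef_rot: [0.0, 0.751, 0.66, 0.0]
wrist_force: [0.5, 0.7, -1.6]
opening: 0.514
```

```bash
python3 -c "
from h import *
plan([0.5520,0.1760,0.1715],-7.4)
m,p,d=snap('wrist');C=cloud(m,d);np.savez('w4.npz',p=p,C=C)
for n,zl,zh in (('claw',.0905,.1),('flange',.085,.0995)):
    q=np.uint8((C[...,2]>zl)&(C[...,2]<zh)&(C[...,1]>.1)&(C[...,0]>.48));k,l,s,c=cv2.connectedComponentsWithStats(q)
    for i in range(1,k):
        if s[i][4]>60:P=C[l==i];print(n,s[i],P.mean(0).round(4),P[:,:2].min(0).round(4),P[:,:2].max(0).round(4))
"
```

```text
shift [-0.0008  0.0002  0.0077] turn [ 0.04 -0.01  0.06] yaw now -7.34 pos [0.5519 0.1768 0.1792] f [ 0.53  0.73 -1.64] op 43.9 t 6.8
claw [322 181  35  36 701] [0.5838 0.2095 0.094 ] [0.5763 0.2008] [0.5919 0.217 ]
claw [ 202  196  152   87 5653] [0.5551 0.1987 0.0968] [0.5176 0.169 ] [0.5875 0.2138]
claw [ 111  246   77   47 1153] [0.4945 0.1871 0.0942] [0.48   0.1781] [0.5111 0.1987]
claw [441 254  38  33 909] [0.6363 0.1683 0.0961] [0.6298 0.1598] [0.6445 0.1747]
claw [324 328  10  17  91] [0.5734 0.1376 0.0944] [0.571  0.1325] [0.5754 0.1435]
flange [322 178  35  39 808] [0.5837 0.21   0.0932] [0.5763 0.2008] [0.5919 0.2171]
flange [ 202  195  152   88 5717] [0.5552 0.1989 0.0967] [0.5176 0.169 ] [0.5875 0.2138]
flange [ 111  242   77   51 1761] [0.493  0.1878 0.0918] [0.48   0.1781] [0.5111 0.1987]
flange [ 437  249   42   38 1105] [0.6359 0.1689 0.0946] [0.6298 0.1598] [0.6445 0.1747]
flange [324 328  10  17  91] [0.5734 0.1376 0.0944] [0.571  0.1325] [0.5754 0.1435]
```

>>> arm_command --pt "-0.0004 0 0.002 0 0 0 0.035" --pt "-0.0004 0 0.004 0 0 0 0.035" --pt "-0.0004 0 0.005 0 0 0 0.035" --pt "-0.0004 0 0.006 0 0 0 0.035" --pt "-0.0004 0 0.006 0 0 0 0.035"

```text
time_s: 7.35
eef_pos: [0.5515, 0.1764, 0.1726]
eef_rot: [-0.0, 0.751, 0.66, -0.0]
wrist_force: [-0.0, -0.5, -2.1]
opening: 0.511
```

>>> arm_command --pt "0 0 0.0005 0 0 0 0.035" --pt "0 0 0.001 0 0 0 0.035" --pt "0 0 0.001 0 0 0 0.035" --pt "0 0 0.001 0 0 0 0.035" --pt "0 0 0.001 0 0 0 0.035"

```text
time_s: 7.85
eef_pos: [0.5517, 0.1764, 0.1719]
eef_rot: [0.0, 0.751, 0.66, 0.0]
wrist_force: [-0.1, 0.6, -0.7]
opening: 0.513
```

>>> arm_command --pt "0 0 0.0005 0 0 0 0.035" --pt "0 0 0.001 0 0 0 0.035" --pt "0 0 0.001 0 0 0 0.035" --pt "0 0 0.001 0 0 0 0.035" --pt "0 0 0.001 0 0 0 0.035"

```text
time_s: 8.35
eef_pos: [0.5517, 0.1765, 0.171]
eef_rot: [0.0, 0.751, 0.66, 0.0]
wrist_force: [-0.2, 0.5, 0.4]
opening: 0.514
```

>>> arm_command --pt "0 0 0.0005 0 0 0 0.035" --pt "0 0 0.0007 0 0 0 0.035" --pt "0 0 0.0007 0 0 0 0.035" --pt "0 0 0.0007 0 0 0 0.035" --pt "0 0 0.0007 0 0 0 0.035"

```text
time_s: 8.85
eef_pos: [0.5517, 0.1765, 0.1709]
eef_rot: [0.0, 0.751, 0.66, 0.0]
wrist_force: [-4.3, -0.3, 5.9]
opening: 0.516
```

>>> arm_command --pt "0 0 0.0003 0 0 0 0.035" --pt "0 0 0.0005 0 0 0 0.035" --pt "0 0 0.0005 0 0 0 0.035" --pt "0 0 0.0005 0 0 0 0.035" --pt "0 0 0.0005 0 0 0 0.035"

```text
time_s: 9.35
eef_pos: [0.5517, 0.1765, 0.1709]
eef_rot: [0.0, 0.751, 0.66, 0.0]
wrist_force: [-5.0, -0.9, 9.1]
opening: 0.516
```

>>> arm_command --pt "0 0 -0.0005 0 0 0 0.035" --pt "0 0 -0.001 0 0 0 0.035" --pt "0 0 -0.001 0 0 0 0.046" --pt "0 0 -0.001 0 0 0 0.05" --pt "0 0 -0.001 0 0 0 0.05"

```text
time_s: 9.85
eef_pos: [0.5517, 0.1764, 0.1704]
eef_rot: [-0.0, 0.751, 0.66, -0.0]
wrist_force: [0.4, 0.1, -0.6]
opening: 0.585
```

```bash
cat > look.py <<'E'
from h import *
import sys
from scipy.optimize import least_squares
o=ctrl.get_obs();print("TCP",o["eef_pos"].round(4),"f",o["wrist_force"].round(2),"op",(o["opening"]*85.4).round(1))
m,p,d=snap("wrist");C=cloud(m,d);save(sys.argv[1],cv2.convertScaleAbs(p,alpha=1.5))
S=np.array([.5597,.1771]);a=np.deg2rad(-7.4);X=np.array([np.cos(a),np.sin(a)]);Y=np.array([-X[1],X[0]])
L=np.dstack([(C[...,:2]-S)@X,(C[...,:2]-S)@Y,C[...,2]])
W=(abs(L[...,0]+.003)<.04)&(abs(L[...,1])<.04)
q=np.uint8(W&(L[...,2]>.086)&(L[...,2]<.0915));n,l,s,c=cv2.connectedComponentsWithStats(q);i=1+np.argmax(s[1:,4]);P=L[l==i]
A=np.c_[P[:,:2],np.ones(len(P))];print("flange",s[i],"plane",np.linalg.lstsq(A,P[:,2],rcond=None)[0].round(4))
c0=np.array([-.003,0]);an=np.arctan2(*(P[:,:2]-c0).T[::-1]);rr=np.hypot(*(P[:,:2]-c0).T);E=[]
for b in np.arange(-np.pi,np.pi,.06):
    k=(an>=b)&(an<b+.06)
    if k.sum()>8:
        j=np.where(k)[0][np.argmax(rr[k])]
        if rr[j]>.029:E.append(P[j,:2])
E=np.array(E);f=least_squares(lambda x:np.hypot(E[:,0]-x[0],E[:,1]-x[1])-.035,c0,loss="soft_l1",f_scale=.0005)
print("loupe in stand (mm)",(f.x*1e3).round(2),len(E),"res",(abs(f.fun).mean()*1e3).round(2))
k=(abs(L[...,0]-.0185)<.012)&(abs(L[...,1]-.034)<.012)&(L[...,2]>.0925)&(L[...,2]<.099)
if k.sum()>20:print("claw_left top",L[k].mean(0).round(4))
k=(L[...,0]<-.06)&(L[...,0]>-.11)&(abs(L[...,1])<.02)&(L[...,2]>.107)&(L[...,2]<.115)
if k.sum()>20:print("tab top",L[k].mean(0).round(4),L[k][:,0].min().round(4),L[k][:,0].max().round(4))
k=(L[...,0]<-.03)&(L[...,0]>-.07)&(abs(L[...,1])<.01)&(L[...,2]>.0915)&(L[...,2]<.099)
if k.sum()>20:print("sl claw top x",L[k][:,0].min().round(4),L[k][:,0].max().round(4))
E
python3 look.py g.png
```

```text
Traceback (most recent call last):
  File "look.py", line 4, in <module>
    o=ctrl.get_obs();print("TCP",o["eef_pos"].round(4),"f",o["wrist_force"].round(2),"op",(o["opening"]*85.4).round(1))
                                                                                          ^^^^^^^^^^^^^^^^^^^^^^^^^
AttributeError: 'float' object has no attribute 'round'
```

```bash
sed -i 's/(o\["opening"\]\*85.4).round(1)/round(o["opening"]*85.4,1)/' look.py; python3 look.py g.png
```

```text
TCP [0.5517 0.1764 0.1704] f [ 0.4   0.13 -0.56] op 50.0
flange [ 202  198  152   93 5479] plane [-0.0003 -0.0078  0.0889]
loupe in stand (mm) [-7.27  0.21] 57 res 0.68
claw_left top [0.0199 0.0351 0.0941]
tab top [-0.0817  0.0015  0.1103] -0.0869 -0.0779
sl claw top x -0.0695 -0.0497
```

The loupe is flat on the pads (flange top 88.9 mm) and 7.3 mm off towards −x, as wanted. Now I push it home with the loose −x finger.

>>> arm_command --pt "0 0.001 -0.001 0 0 0 0.05" --pt "0 0.002 -0.001 0 0 0 0.05" --pt "0 0.003 -0.001 0 0 0 0.05" --pt "0 0.004 -0.001 0 0 0 0.05" --pt "0 0.005 -0.001 0 0 0 0.05"

```text
time_s: 10.4
eef_pos: [0.5566, 0.1758, 0.1716]
eef_rot: [-0.0, 0.751, 0.66, -0.0]
wrist_force: [-0.6, 0.1, 1.3]
opening: 0.588
```

>>> arm_command --pt "0 0.0005 0 0 0 0 0.05" --pt "0 0.001 0 0 0 0 0.05" --pt "0 0.0015 0 0 0 0 0.05" --pt "0 0.002 0 0 0 0 0.05" --pt "0 0.0025 0 0 0 0 0.05"

```text
time_s: 10.9
eef_pos: [0.5591, 0.1755, 0.1716]
eef_rot: [-0.0, 0.751, 0.66, -0.0]
wrist_force: [-0.2, -0.2, -0.4]
opening: 0.584
```

>>> arm_command --pt "0 0.0005 0 0 0 0 0.05" --pt "0 0.001 0 0 0 0 0.05" --pt "0 0.0015 0 0 0 0 0.05" --pt "0 0.0015 0 0 0 0 0.05" --pt "0 0.0015 0 0 0 0 0.05"

```text
time_s: 11.4
eef_pos: [0.5607, 0.1753, 0.1716]
eef_rot: [0.0, 0.751, 0.66, 0.0]
wrist_force: [-0.6, 0.9, 0.9]
opening: 0.587
```

>>> arm_command --pt "0 0.0004 0 0 0 0 0.05" --pt "0 0.0008 0 0 0 0 0.05" --pt "0 0.001 0 0 0 0 0.05" --pt "0 0.001 0 0 0 0 0.05" --pt "0 0.001 0 0 0 0 0.05"

```text
time_s: 11.9
eef_pos: [0.5615, 0.1752, 0.1716]
eef_rot: [-0.0, 0.751, 0.66, -0.0]
wrist_force: [-1.5, 1.1, 1.4]
opening: 0.583
```

```bash
python3 look.py g2.png
```

```text
TCP [0.5615 0.1752 0.1716] f [-1.47  1.14  1.44] op 49.8
flange [ 198  188  151  124 5443] plane [ 0.0002 -0.0047  0.0889]
loupe in stand (mm) [0.2  0.17] 63 res 0.93
claw_left top [0.0196 0.0347 0.0942]
tab top [-0.0817  0.0016  0.1103] -0.0868 -0.0774
sl claw top x -0.0685 -0.0496
```

>>> arm_command --pt "0 0.0003 0 0 0 0 0.05" --pt "0 0.0006 0 0 0 0 0.05" --pt "0 0.0006 0 0 0 0 0.05" --pt "0 0.0006 0 0 0 0 0.05" --pt "0 0.0006 0 0 0 0 0.05"

```text
time_s: 12.45
eef_pos: [0.562, 0.1752, 0.1716]
eef_rot: [-0.0, 0.751, 0.66, -0.0]
wrist_force: [-4.1, 1.0, 2.9]
opening: 0.583
```

```bash
python3 look.py g3.png
```

```text
TCP [0.562  0.1752 0.1716] f [-4.06  1.    2.86] op 49.8
flange [ 198  188  151  123 5434] plane [-0.0002 -0.0048  0.0889]
loupe in stand (mm) [0.67 0.28] 63 res 0.92
claw_left top [0.0195 0.0345 0.0941]
tab top [-0.0816  0.0015  0.1102] -0.0872 -0.0776
sl claw top x -0.0698 -0.0496
```

View pics/g3.png

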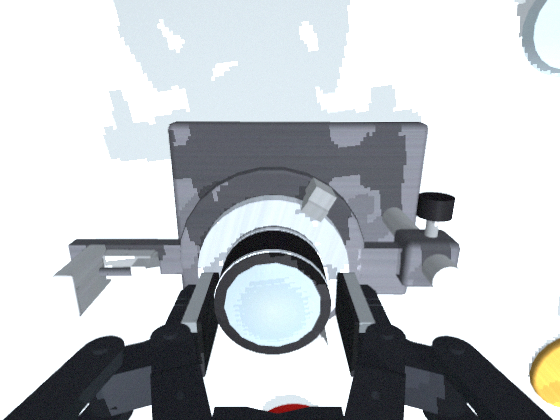

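>>> arm_command --pt "0 0.0003 0 0 0 0 0.05" --pt "0 0.0006 0 0 0 0 0.05" --pt "0 0.0006 0 0 0 0 0.05" --pt "0 0.0006 0 0 0 0 0.05" --pt "0 0.0006 0 0 0 0 0.05"

```text
time_s: 13.0
eef_pos: [0.5623, 0.1752, 0.1716]
eef_rot: [-0.0, 0.751, 0.66, -0.0]
wrist_force: [-5.6, 1.6, 3.0]
opening: 0.583
```

>>> arm_command --pt "0 -0.0005 0 0 0 0 0.05" --pt "0 -0.0015 0 0 0 0 0.05" --pt "0 -0.0025 0 0 0 0 0.05" --pt "0 -0.003 0 0 0 0 0.05" --pt "0 -0.003 0 0 0 0 0.05"

```text
time_s: 13.5
eef_pos: [0.5601, 0.1752, 0.1717]
eef_rot: [0.0, 0.751, 0.66, 0.0]
wrist_force: [0.7, -0.1, 0.4]
opening: 0.587
```

```bash
python3 look.py g4.png
```

```text
TCP [0.5601 0.1752 0.1717] f [ 0.67 -0.12  0.37] op 50.1
flange [ 202  188  151  105 5337] plane [ 0.0003 -0.0052  0.0889]
loupe in stand (mm) [0.89 0.25] 57 res 0.87
claw_left top [0.0195 0.0346 0.0942]
tab top [-0.0816  0.0016  0.1103] -0.0873 -0.0778
sl claw top x -0.0692 -0.0494
```

The loupe stays home and level after release, at (0.9, 0.25) mm in the stand frame. The fingers are clear of the barrel, so I lift off and go round outside the tab.

>>> arm_command --pt "0 0 -0.01 0 0 0 0.05" --pt "0 0 -0.025 0 0 0 0.05" --pt "0 0 -0.045 0 0 0 0.05" --pt "0 0 -0.065 0 0 0 0.05" --pt "0 -0.02 -0.075 0 0 0 0.05"

```text
time_s: 14.05
eef_pos: [0.5426, 0.1776, 0.2508]
eef_rot: [0.002, 0.751, 0.66, 0.003]
wrist_force: [-0.5, -0.1, 0.2]
opening: 0.583
```

```bash
python3 -c "
from h import *
a=np.deg2rad(-7.4);X=np.array([np.cos(a),np.sin(a)]);Y=np.array([-X[1],X[0]]);S=np.array([.5597,.1771])
t=S-.120*X+.001*Y;print(t)
plan([*t,.245],-7.4)"
```

```text
[0.44082826 0.19354714]
shift [ 0.0027 -0.1031  0.0051] turn [ 0.38 -0.08  0.01] yaw now -7.39 pos [0.5426 0.1776 0.2508] f [-0.48 -0.07  0.24] op 49.8 t 14.05
```

>>> arm_command --pt "0.001 -0.03 0 0 0 0 0.02" --pt "0.002 -0.06 0 0 0 0 0" --pt "0.003 -0.085 0 0 0 0 0" --pt "0.003 -0.1 0 0 0 0 0" --pt "0.003 -0.1 0 0 0 0 0"

```text
time_s: 14.55
eef_pos: [0.44, 0.1942, 0.248]
eef_rot: [0.0, 0.75, 0.661, 0.001]
wrist_force: [-0.1, 0.1, 0.2]
opening: 0.003
```

>>> arm_command --pt "0 0 0.01 0 0 0 0" --pt "0 0 0.03 0 0 0 0" --pt "0 0 0.05 0 0 0 0" --pt "0 0 0.06 0 0 0 0" --pt "0 0 0.06 0 0 0 0"

```text
time_s: 15.05
eef_pos: [0.4408, 0.1933, 0.185]
eef_rot: [-0.001, 0.751, 0.66, -0.001]
wrist_force: [-0.0, -0.6, 0.7]
opening: -0.001
```

```bash
python3 -c "
from h import *
a=np.deg2rad(-7.4);X=np.array([np.cos(a),np.sin(a)]);Y=np.array([-X[1],X[0]]);S=np.array([.5597,.1771])
t=S-.110*X+.001*Y;o=ctrl.get_obs();d=o['eef_pos'][:2]-S;print('stand xy',d@X,d@Y)
plan([*t,.172],-7.4)"; python3 look.py h1.png
```

```text
stand xy -0.11995307247241051 0.0007415025598746725
shift [0.0003 0.01   0.013 ] turn [-0.17  0.06  0.03] yaw now -7.37 pos [0.4408 0.1933 0.185 ] f [-0.01 -0.59  0.71] op -0.1 t 15.05
TCP [0.4408 0.1933 0.185 ] f [-0.01 -0.59  0.71] op -0.1
flange [ 447  194  113  130 5266] plane [ 0.0036 -0.0054  0.0889]
loupe in stand (mm) [0.5  0.54] 66 res 0.47
tab top [-0.0834  0.0016  0.1105] -0.0872 -0.0788
sl claw top x -0.0696 -0.0495
```

View pics/h1.png

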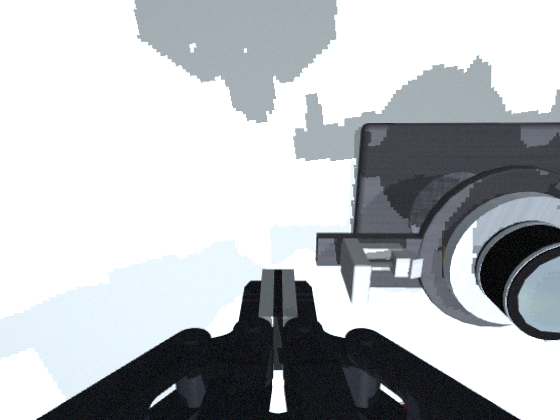

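Picture h1: the shut fingers at (280,300) stand outside the tab at (360,265). I check the right finger's outline for anything that would meet the tab before the finger back does.

```bash
python3 -c "
from h import *
o=ctrl.get_obs();Rm=R.from_quat(o['eef_rot'],scalar_first=True).as_matrix()
m,p,d=snap('wrist');T=(cloud(m,d)-o['eef_pos'])@Rm
k=(d>.03)&(abs(T[...,0])<.05)&(T[...,1]>-.06)&(T[...,1]<.06)
for z in np.arange(-.02,.1,.006):
    q=T[k&(T[...,2]>z)&(T[...,2]<z+.006)]
    if len(q)>20:print(round(z,3),len(q),'y',q[:,1].min().round(4),q[:,1].max().round(4),'x',q[:,0].min().round(3),q[:,0].max().round(3))
"
```

```text
-0.014 880 y -0.0171 0.018 x 0.015 0.018
-0.008 4503 y -0.0543 0.0552 x 0.008 0.018
-0.002 6094 y -0.0525 0.0533 x 0.002 0.019
0.004 4115 y -0.0476 0.0484 x -0.001 0.018
0.01 4989 y -0.0421 0.0445 x -0.011 0.013
0.016 5625 y -0.0384 0.0393 x -0.013 0.014
0.022 2743 y -0.0335 0.0347 x -0.013 0.014
0.028 772 y -0.0282 0.0277 x -0.008 0.014
0.034 992 y -0.0129 0.0138 x -0.012 0.012
0.04 700 y -0.0131 0.0141 x 0.006 0.012
0.046 625 y -0.013 0.014 x 0.006 0.012
0.052 572 y -0.0131 0.0141 x 0.006 0.012
0.058 476 y -0.013 0.014 x 0.006 0.011
0.064 254 y -0.0121 0.0131 x 0.006 0.012
0.07 639 y 0.0325 0.0405 x -0.01 0.01
0.076 276 y 0.0324 0.0411 x -0.011 0.01
0.082 184 y 0.0325 0.0402 x -0.01 0.01
0.088 334 y 0.0323 0.06 x -0.009 0.01
0.094 423 y 0.0325 0.06 x -0.009 0.01
```

>>> arm_command --pt "0 0 0.006 0 0 0 0" --pt "0 0 0.014 0 0 0 0" --pt "0 0 0.022 0 0 0 0" --pt "0 0.006 0.022 0 0 0 0" --pt "0 0.012 0.022 0 0 0 0"

```text
time_s: 15.65
eef_pos: [0.4534, 0.1921, 0.1644]
eef_rot: [-0.0, 0.751, 0.661, -0.0]
wrist_force: [-0.3, 0.8, 0.1]
opening: -0.001
```

>>> arm_command --pt "0 0.001 0 0 0 0 0" --pt "0 0.002 0 0 0 0 0" --pt "0 0.003 0 0 0 0 0" --pt "0 0.004 0 0 0 0 0" --pt "0 0.005 0 0 0 0 0"

```text
time_s: 16.15
eef_pos: [0.4581, 0.1915, 0.1647]
eef_rot: [0.0, 0.751, 0.66, 0.0]
wrist_force: [0.4, -0.4, 0.4]
opening: -0.003
```

>>> arm_command --pt "0 0.001 0 0 0 0 0" --pt "0 0.002 0 0 0 0 0" --pt "0 0.003 0 0 0 0 0" --pt "0 0.004 0 0 0 0 0" --pt "0 0.005 0 0 0 0 0"

```text
time_s: 16.65
eef_pos: [0.4618, 0.1911, 0.1644]
eef_rot: [-0.001, 0.751, 0.661, -0.001]
wrist_force: [-6.8, 0.5, 5.0]
opening: -0.002
```

>>> arm_command --pt "0 0.001 0 0 0 0 0" --pt "0 0.002 0 0 0 0 0" --pt "0 0.003 0 0 0 0 0" --pt "0 0.004 0 0 0 0 0" --pt "0 0.005 0 0 0 0 0"

```text
time_s: 17.15
eef_pos: [0.4667, 0.1904, 0.1644]
eef_rot: [-0.001, 0.751, 0.661, -0.001]
wrist_force: [-6.1, 0.5, 4.8]
opening: 0.0
```

>>> arm_command --pt "0 0.0008 0 0 0 0 0" --pt "0 0.0016 0 0 0 0 0" --pt "0 0.0024 0 0 0 0 0" --pt "0 0.0032 0 0 0 0 0" --pt "0 0.004 0 0 0 0 0"

```text
time_s: 17.65
eef_pos: [0.4707, 0.1899, 0.1645]
eef_rot: [-0.001, 0.751, 0.661, -0.001]
wrist_force: [-5.3, 0.4, 5.5]
opening: -0.0
```

```bash
python3 look.py h2.png; python3 -c "
from h import *
plan([.5,.2,.165])"
```

```text
TCP [0.4707 0.1899 0.1645] f [-5.33  0.38  5.49] op -0.0
flange [ 400  199  160  152 7467] plane [ 0.0033 -0.0056  0.0889]
loupe in stand (mm) [0.67 0.62] 75 res 0.58
claw_left top [0.018  0.0342 0.0942]
tab top [-0.0806  0.0068  0.1108] -0.1032 -0.068
sl claw top x -0.0698 -0.039
shift [ 0.0138  0.0276 -0.0006] turn [0. 0. 0.] yaw now -7.32 pos [0.4708 0.1899 0.1645] f [-5.36  0.2   4.95] op -0.1 t 17.7
```

>>> arm_command --pt "0 0.0006 0 0 0 0 0" --pt "0 0.0012 0 0 0 0 0" --pt "0 0.0018 0 0 0 0 0" --pt "0 0.0024 0 0 0 0 0" --pt "0 0.003 0 0 0 0 0"

```text
time_s: 18.2
eef_pos: [0.4737, 0.1895, 0.1644]
eef_rot: [-0.001, 0.751, 0.661, -0.001]
wrist_force: [-6.5, 1.1, 4.9]
opening: 0.003
```

>>> arm_command --pt "0 0.0003 0 0 0 0 0" --pt "0 0.0006 0 0 0 0 0" --pt "0 0.0008 0 0 0 0 0" --pt "0 0.001 0 0 0 0 0" --pt "0 0.001 0 0 0 0 0"

```text
time_s: 18.7
eef_pos: [0.4747, 0.1894, 0.1644]
eef_rot: [-0.001, 0.751, 0.661, -0.001]
wrist_force: [-5.2, 0.9, 4.9]
opening: 0.001
```

>>> arm_command --pt "0 0.0003 0 0 0 0 0" --pt "0 0.0006 0 0 0 0 0" --pt "0 0.0008 0 0 0 0 0" --pt "0 0.001 0 0 0 0 0" --pt "0 0.001 0 0 0 0 0"

```text
time_s: 19.2
eef_pos: [0.4757, 0.1892, 0.1644]
eef_rot: [-0.001, 0.751, 0.661, -0.001]
wrist_force: [-5.1, 0.1, 5.4]
opening: 0.004
```

>>> arm_command --pt "0 0.0002 0 0 0 0 0" --pt "0 0.0004 0 0 0 0 0" --pt "0 0.0006 0 0 0 0 0" --pt "0 0.0008 0 0 0 0 0" --pt "0 0.0008 0 0 0 0 0"

```text
time_s: 19.7
eef_pos: [0.4765, 0.1891, 0.1644]
eef_rot: [-0.001, 0.751, 0.661, -0.001]
wrist_force: [-5.6, 0.5, 4.1]
opening: -0.002
```

>>> arm_command --pt "0 0.0002 0 0 0 0 0" --pt "0 0.0004 0 0 0 0 0" --pt "0 0.0005 0 0 0 0 0" --pt "0 0.0005 0 0 0 0 0" --pt "0 0.0005 0 0 0 0 0"

```text
time_s: 20.2
eef_pos: [0.477, 0.1891, 0.1644]
eef_rot: [-0.001, 0.751, 0.661, -0.001]
wrist_force: [-5.3, 0.2, 4.8]
opening: 0.002
```

>>> arm_command --pt "0 0.0002 0 0 0 0 0" --pt "0 0.0004 0 0 0 0 0" --pt "0 0.0005 0 0 0 0 0" --pt "0 0.0005 0 0 0 0 0" --pt "0 0.0005 0 0 0 0 0"

```text
time_s: 20.7
eef_pos: [0.4775, 0.189, 0.1644]
eef_rot: [-0.001, 0.751, 0.661, -0.001]
wrist_force: [-6.5, 0.4, 5.6]
opening: -0.004
```

>>> arm_command --pt "0 0.0002 0 0 0 0 0" --pt "0 0.0004 0 0 0 0 0" --pt "0 0.0005 0 0 0 0 0" --pt "0 0.0005 0 0 0 0 0" --pt "0 0.0005 0 0 0 0 0"

```text
time_s: 21.2
eef_pos: [0.4778, 0.189, 0.1644]
eef_rot: [-0.001, 0.751, 0.661, -0.001]
wrist_force: [-7.0, 0.2, 4.0]
opening: 0.001
```

>>> arm_command --pt "0 0.0002 0 0 0 0 0" --pt "0 0.0004 0 0 0 0 0" --pt "0 0.0005 0 0 0 0 0" --pt "0 0.0005 0 0 0 0 0" --pt "0 0.0005 0 0 0 0 0"

```text
time_s: 21.7
eef_pos: [0.478, 0.1889, 0.1644]
eef_rot: [-0.001, 0.751, 0.661, -0.002]
wrist_force: [-8.2, 1.0, 6.0]
opening: 0.001
```

```bash
python3 look.py h3.png
```

```text
TCP [0.478  0.1889 0.1644] f [-8.18  0.98  6.02] op 0.1
flange [ 367  199  182  151 7373] plane [ 0.0027 -0.0065  0.0889]
loupe in stand (mm) [0.6  0.57] 69 res 0.74
claw_left top [0.0193 0.0347 0.0941]
tab top [-0.0733  0.0068  0.1108] -0.0958 -0.0607
sl claw top x -0.0688 -0.0317
```

The claw has met the loupe: force rising, loupe still home and level. Now up to about 12 N.

>>> arm_command --pt "0 0.0002 0 0 0 0 0" --pt "0 0.0004 0 0 0 0 0" --pt "0 0.0005 0 0 0 0 0" --pt "0 0.0005 0 0 0 0 0" --pt "0 0.0005 0 0 0 0 0"

```text
time_s: 22.25
eef_pos: [0.4783, 0.1889, 0.1644]
eef_rot: [-0.002, 0.751, 0.661, -0.002]
wrist_force: [-9.2, 1.6, 7.6]
opening: 0.003
```

>>> arm_command --pt "0 0.0002 0 0 0 0 0" --pt "0 0.0004 0 0 0 0 0" --pt "0 0.0005 0 0 0 0 0" --pt "0 0.0005 0 0 0 0 0" --pt "0 0.0005 0 0 0 0 0"

```text
time_s: 22.75
eef_pos: [0.4785, 0.1889, 0.1644]
eef_rot: [-0.002, 0.751, 0.661, -0.002]
wrist_force: [-10.2, 0.3, 9.1]
opening: -0.0
```

>>> arm_command --pt "0 0.0002 0 0 0 0 0" --pt "0 0.0003 0 0 0 0 0" --pt "0 0.0003 0 0 0 0 0" --pt "0 0.0003 0 0 0 0 0" --pt "0 0.0003 0 0 0 0 0"

```text
time_s: 23.25
eef_pos: [0.4786, 0.1889, 0.1644]
eef_rot: [-0.002, 0.751, 0.661, -0.002]
wrist_force: [-11.8, 0.8, 9.0]
opening: 0.003
```

>>> arm_command --pt "0 0.0002 0 0 0 0 0" --pt "0 0.0004 0 0 0 0 0" --pt "0 0.0004 0 0 0 0 0" --pt "0 0.0004 0 0 0 0 0" --pt "0 0.0004 0 0 0 0 0"

```text
time_s: 23.75
eef_pos: [0.4788, 0.1889, 0.1644]
eef_rot: [-0.002, 0.751, 0.661, -0.002]
wrist_force: [-12.9, 0.7, 10.4]
opening: 0.003
```

>>> arm_command --pt "0 0 0 0 0 0 0" --pt "0 0 0 0 0 0 0" --pt "0 0 0 0 0 0 0" --pt "0 0 0 0 0 0 0" --pt "0 0 0 0 0 0 0"

```text
time_s: 24.25
eef_pos: [0.4788, 0.1889, 0.1643]
eef_rot: [-0.002, 0.751, 0.661, -0.002]
wrist_force: [-12.7, 1.5, 10.0]
opening: -0.002
```

```bash
python3 look.py h4.png
```

```text
TCP [0.4788 0.1889 0.1643] f [-12.67   1.49  10.01] op -0.2
flange [ 364  199  184  151 7399] plane [ 0.0039 -0.0077  0.089 ]
loupe in stand (mm) [0.83 0.76] 69 res 0.8
claw_left top [0.0192 0.0346 0.0941]
tab top [-0.0727  0.0069  0.1108] -0.0952 -0.0602
sl claw top x -0.0698 -0.0311
```

The push is 12.7 N, about 7 N over sliding, and the loupe is level. I back off gently.

>>> arm_command --pt "0 -0.001 0 0 0 0 0" --pt "0 -0.003 0 0 0 0 0" --pt "0 -0.007 0 0 0 0 0" --pt "0 -0.013 0 0 0 0 0" --pt "0 -0.02 0 0 0 0 0"

```text
time_s: 24.8
eef_pos: [0.4612, 0.1911, 0.1646]
eef_rot: [0.0, 0.751, 0.66, 0.0]
wrist_force: [-1.1, -0.1, 0.5]
opening: -0.003
```

>>> arm_command --pt "0 0 -0.02 0 0 0 0" --pt "0 0 -0.05 0 0 0 0" --pt "-0.03 0.03 -0.08 0 0 0 0" --pt "-0.07 0.06 -0.1 0 0 0 0" --pt "-0.08 0.1 -0.1 0 0 0 0"

```text
time_s: 25.3
eef_pos: [0.5513, 0.0972, 0.2683]
eef_rot: [0.002, 0.751, 0.66, 0.002]
wrist_force: [0.8, 0.8, -0.2]
opening: -0.002
```

>>> arm_command --pt "0 0 0 0 0 0 0" --pt "0 0 0 0 0 0 0" --pt "0 0 0 0 0 0 0" --pt "0 0 0 0 0 0 0" --pt "0 0 0 0 0 0 0"

```text
time_s: 25.8
eef_pos: [0.5497, 0.0998, 0.2646]
eef_rot: [-0.0, 0.75, 0.661, -0.0]
wrist_force: [0.5, -0.1, -0.6]
opening: -0.001
```

```bash
python3 look.py i.png
```

```text
TCP [0.5497 0.0998 0.2646] f [ 0.53 -0.05 -0.63] op -0.1
flange [ 222   33  113  116 4370] plane [ 0.0004 -0.0016  0.0887]
loupe in stand (mm) [1.13 0.13] 102 res 0.45
claw_left top [0.0198 0.0344 0.094 ]
tab top [-0.0637  0.0004  0.1107] -0.0684 -0.06
sl claw top x -0.0605 -0.0312
```

View pics/i.png

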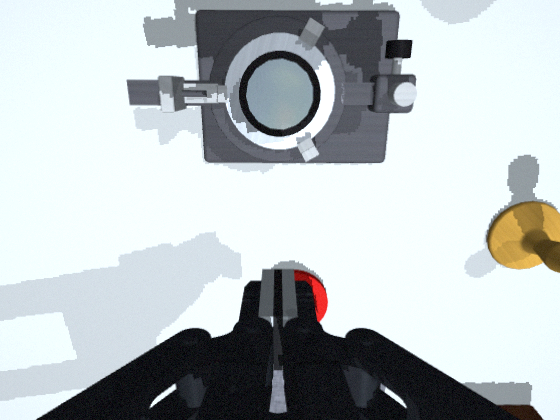

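Picture i: the loupe lies level in the ring at (280,93), the sliding claw is over its flange at (215,93), and both fixed claws overhang it. The hand is clear and the other goods are in place.

```bash
python3 -c "
from bench import ctrl
print(ctrl.hand_in())"
```

```text
the job is handed in; nothing more can be done
None
```

The loupe is back in the stand magnifier's ring, clamped by all three claws, and I handed the job in at about 26 s of the 72 s allowed.

- **Placing:** I gripped the loupe by the barrel and let it down flat on the rest pads, 7.3 mm off centre towards the sliding claw. I then pushed it home on the two fixed claws with a loose finger, up to about 5.6 N.
- **Clamping:** I pushed the thumb tab in small steps up to 12.7 N, about 7 N over the measured sliding force of about 5.6 N. That is above the 12 N for a firm seat and well under the 18 N that strains the glass.
- **Last checks:** After I let go and backed off:
  - The flange was level to about 0.1°, with its top at 88.7 mm against the expected 89.
  - The sliding claw had stayed where I left it (claw top at −31.2 mm, against −31.1 under load).
  - The robot was touching nothing, and I saw nothing else moved in the last picture.

**Disagreements:**
- The camera put the loupe's centre 0.5 to 1.1 mm beyond the seat towards the fixed claws. I took this as calibration and edge-fitting error, since claws partly hide the flange's edge.
- When the fingers first closed on the barrel, the force sensor read 6.9 N upwards. The fingertips had probably touched the flange.
- I did not test for rocking by pushing on the loupe. I inferred firmness from the force, the flange being level and the claw staying put.

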